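# Release the last swing bolt of a pressure vessel

## Task

Release the lid of the little pressure vessel: unscrew the wing nut (anticlockwise seen from above) until it will pass over the keeper at the mouth of the lug's slot, then swing the hinged eyebolt outward out of the lug and on down until it rests on the pad of its rest. Feel your way: do not wrench the bolt against the lug or ram it onto the rest, and leave the other things on the bench where they are.

Things in the scene. Friction and masses are not known exactly. Their poses are not given: they have to be found in the camera images.
- vessel: Round metal pressure vessel with its lid, 170 mm across, fixed to the bench; lid top 140 mm up, black lid knob in the middle up to 164 mm. Origin: centre of its underside. Its x axis points out to the one swing bolt still done up, whose upright axis is 100 mm from the centre. Two more bolts on its other sides already hang down and are no part of the work. Turned up to 0.8 rad either way.
- lug: Slotted steel lug on the lid's rim, frame as the vessel's: two tines either side of a 12 mm slot open outward (x). The nut sits on them, 140 mm up. At the slot's mouth, 10 to 14 mm outward of the bolt's axis, a keeper plate stands 3.5 to 7 mm above that seat; its height differs each time and is not measured. The 18 mm nose under the nut lies behind it. Over 50 N on the lug or keeper harms it.
- seat (a point): Nut's seat on the lug, on the bolt's axis, frame as the vessel's. The bolt cannot swing out until the nut's underside is some 0 to 1.5 mm above the keeper: 1.8 to 4.4 rad of nut_turn. Before that, pulling it outward stops hard at 0.02 to 0.25 rad of swing; by 0.4 rad it is past. Pulled at the wings, a deeply seated nut presses the keeper about 1.4 times as hard as the pull, a nearly clear one up to 7 times.
- hinge (a point): Hinge of the eyebolt, 70 mm up, 100 mm out from the vessel's axis; frame turned as the vessel's: x outward, y along the hinge pin.
- swing (a joint): Swing of the eyebolt about the hinge pin, rad: 0 upright in the slot, grows as it swings outward and down, 1.57 level. The hinge is stiff (0.2 N m): the bolt stays where it is left and does not fall.
- eyebolt: Hinged eyebolt, a steel rod 8 mm thick that reaches 145 mm from the hinge and carries the wing nut. Origin on the hinge, z axis along the rod.
- bolt_end (a point): Rounded free end of the eyebolt, 145 mm from the hinge. The bare rod stands 36 mm out above the wings at first and can be pushed there. z axis along the rod.
- nut_turn (a joint): Turn of the wing nut on the bolt, rad, 0 fully down on its seat, grows as it is unscrewed (anticlockwise from above); it starts at 0 to 0.6 and rises 12 mm a full turn (coarse thread). It cannot come off: the thread is blocked at 6 rad. Takes about 0.08 N m to turn.
- wings (a point): Middle of the wing nut's wings, on the bolt's axis, 97 mm from the hinge when fully down, rising with the nut. The wings lie along this frame's x axis, 66 mm tip to tip and 12 mm thick (along y, where they are gripped), from 12 mm below this point to 12 mm above it; the round hub below them is 24 mm across. z axis along the bolt.
- rest: Bracket that sticks out from the vessel below the bolt, frame as the vessel's, with an upright adjusting screw 52 mm outward of the hinge, ending in a round 14 mm pad. Pad top 59 to 77 mm above the bench, differs each time, not measured: the rod comes to lie on it at a swing of 1.36 to 1.72 rad. Over 50 N on it harms it; a push at the bolt's end presses it 2.5 times as hard, less the hinge's drag.
- beaker: Clear plastic beaker, 100 mm across, 130 mm tall, bystander. Origin under its centre.
- gas_can: Blue metal can, 66 mm across, 190 mm tall, bystander. Origin under its centre.
- soap: White soap bottle, 72 mm across, 150 mm tall, bystander. Origin under its centre.
- gasket: Flat white sealing ring, 120 mm across, 6 mm thick, bystander. Origin under its centre.

How it is judged:
On the way, in this order (a step that is already met when the one before it is completed fails the run):
1. the wing nut is unscrewed with the bolt still in the slot (value of joint nut_turn above 1.5 rad and value of joint swing below 0.35 rad), for 0.1 s.
2. the bolt is swung out of the lug (value of joint swing above 0.6 rad), for 0.1 s.
At the end, for the whole second after the job is handed in: The eyebolt is swung out of the lug (more than 1.25 rad), lies in contact with the pad of its rest (more than 0.15 N) and is still (under 0.1 rad/s) (contact force between eyebolt and rest above 0.15 N and value of joint swing above 1.25 rad and velocity of joint swing below 0.1 rad/s); the robot touches nothing.
It fails at once if the bolt or its nut is wrenched against the lug (over 50 N) (contact force between eyebolt and lug above 50 N).
It fails at once if the bolt is rammed onto its rest (over 50 N) (contact force between eyebolt and rest above 50 N).
It fails at once if another thing on the bench is pushed away (over 20 mm) or tipped (distance of any of beaker, gas_can, soap, gasket from where it was at the start of the episode above 0.02 m or angle between any of beaker, gas_can, soap, gasket's own z axis and vertical above 0.3 rad).
It also fails if it takes over 72 s, if anything falls off the work surface, if the arm or the gripper's body presses on something with over 40 N, if the wrist force passes 120 N, or if a joint passes its speed limit or range.

## Robot

A 6-joint arm with a two-finger parallel gripper is mounted at the origin on the work surface. World frame = base frame: x ahead of the robot, y to its left, z up, the work surface at z = 0. Lengths are in m, angles in rad, forces in N, time in s.
With the tool pointing down it reaches from about 0.35 to 0.975 m from the base axis. Payload 4.9 kg.
Tool frame: the origin (TCP) lies on the centre line of the jaws, within the pads' length; the fingertips stand ctrl.tcp_to_tips ahead of it and the grasp point (between the pads) lies 3 mm ahead of it (ctrl.tcp_to_tips is the distance from the TCP to the fingertips, in m); z points along the fingers, y is the direction in which the jaws open and shut (so a half turn about z gives the same grasp; the last joint's range is limited). The gripper opens to 85 mm and grips with 20 to 120 N. Pads are 22 mm wide; open, the fingers measure 114 mm over their backs; the gripper's body (76 mm by 85 mm) begins 54 mm behind the grasp point. The pads swing forward as they close: fully open they stand 13 mm farther back than shut.
Start: joints at [1.139, 0.053, 1.613, -0, 1.476, -0.119], TCP at [0.192, 0.595, 0.253] pointing down, gripper open.
Joint ranges: [-3.01, 3.01], [-1.01, 2.22], [0.06, 2.58], [-1.02, 4.17], [0.09, 2.62], [-3.14, 3.14]. Speed limits (rad/s): [2.57, 2.57, 3.14, 3.14, 3.14, 3.14].

## Interface

Orientations are given as a rotation vector (axis times angle).
In Python, from station import ctrl, vision gives the robot as it stands.
- The arm moves only by the tool jog_arm, never from a script. Its argument "deltas" is a list of rows, each a list of 7 numbers: the turn, a rotation vector about the tool's x, y, z in rad, then the shift along the tool's x, y, z in cm, then the opening, from 0 (shut) to 1 (fully open). A call has 1 to 12 rows; each row shifts and turns the commanded pose from where the row before left it, along the tool's axes as they then stand; what a row does not reach is not made up. A row lasts 1/12 s, in which the tool goes at most 41.7 mm and 7.16 degrees, less where a joint would pass 70% of its speed; a pose out of reach is approached as far as the arm can. A call with a gripper value outside its range is refused whole. The fingers move at their own pace and stop on an object; "grip_force" is the grip in N (left out, the last holds). Time passes only in rows, so rows that do not move let the fingers close. It gives the time, the measured TCP pose, the force and the opening at its end, in the units of the state.
- ctrl.get_obs(): the state, without advancing time (a new reading comes with each control period).
- vision.get_image(name): name is "scene" or "top"; returns (picture, depth): 480x640x3 uint8, red, green, blue; 480x640 float32, m along the optical axis (not along the pixel's ray), 0 where there is no reading.
- vision.calibration(name): a dict with "fx", "fy", "cx", "cy" (pixels), "rvec" (rotation vector, rad) and "tvec" (3), from world to camera coordinates, as OpenCV has them. Camera axes: x right, y down, z forward; pixel columns grow to the right and rows downward; lengths in m; the calibration is good to about 2 mm. A picture is of the moment at which its call begins. calibration takes no time and is no camera call.
- ctrl.finish_job(): hands the job in, once; it reports no verdict.
The state is a dict: "t": time; "q": joint angles; "dq": joint speeds; "effort": joint torques, N m; "tool_pos": TCP position; "tool_rot": TCP orientation; "contact_force": force on the tool from outside, world axes, zero at the start; "wrist_torque": the same for the moment, N m; "opening": finger opening in m.
Only numpy, scipy, OpenCV 4.12 (cv2) and the standard library are available. Lean on these libraries where they do the work, as an engineer would, in place of code of your own. Each camera call takes 0.05 s, during which the arm holds its last target. There are 200 camera calls.

## Working session

There is one attempt and no reset: what is moved stays moved. The work goes in short steps, Python scripts to look and compute and a tool call to move; the robot and the scene stay as the last step left them, time stands still between calls to the robot, and variables do not carry over. Pictures are saved under pics/ and viewed, about 8 in all and at most 12, crops included, and the job is handed in when it is done.

Besides the shell and the picture viewer there is one more tool, called as a command line: name --pt "numbers of a row" for each row, then --argument value for the rest. jog_arm: Moves the arm, as the interface text tells. Its arguments: {"type":"object","properties":{"deltas":{"type":"array"},"grip_force":{"type":"number"}},"required":["deltas"]}

```bash
mkdir -p pics; cat > h.py <<'E'
import numpy as np, cv2
from scipy.spatial.transform import Rotation as R
from station import ctrl, vision
def cam(n):
    c=vision.calibration(n); K=np.array([[c['fx'],0,c['cx']],[0,c['fy'],c['cy']],[0,0,1]]); return K,R.from_rotvec(c['rvec']).as_matrix(),np.array(c['tvec'])
def onplane(n,u,v,z):
    K,Rm,t=cam(n); d=Rm.T@np.linalg.inv(K)@[u,v,1]; o=-Rm.T@t; return o+d*(z-o[2])/d[2]
def cloud(n,D):
    K,Rm,t=cam(n); v,u=np.mgrid[:480,:640]; P=np.stack([(u-K[0,2])/K[0,0]*D,(v-K[1,2])/K[1,1]*D,D],-1); return (P-t)@Rm
def proj(n,P):
    K,Rm,t=cam(n); p=K@(Rm@np.array(P)+t); return p[:2]/p[2]
def state():
    s=ctrl.get_obs(); print('t',s['t'],'pos',np.round(s['tool_pos'],4),'rot',np.round(s['tool_rot'],3),'F',np.round(s['contact_force'],1),'open',s['opening'],'q',np.round(s['q'],3)); return s
E
python3 - <<'E'
from h import *
for n in('top','scene'):
    I,D=vision.get_image(n); np.savez('pics/%s0.npz'%n,I=I,D=D); cv2.imwrite('pics/%s0.png'%n,I[...,::-1])
    K,Rm,t=cam(n); print(n,K[0,0],-Rm.T@t,Rm[2])
s=state(); print(ctrl.tcp_to_tips)
E
```

```text
top 457.6042613460306 [ 0.3183482  -0.01719705  1.30772144] [ 0.12261321  0.02160066 -0.99221944]
scene 543.8093835518416 [1.38595217 0.09092275 1.25396588] [-0.64408297 -0.06639103 -0.76206913]
t 0.1 pos [0.1921 0.5942 0.2522] rot [-4.890e-01 -3.103e+00  3.000e-03] F [-0.3 -0.5  0.4] open 0.08530981001374943 q [ 1.139  0.053  1.614 -0.     1.476 -0.119]
0.022
```

View pics/top0.png

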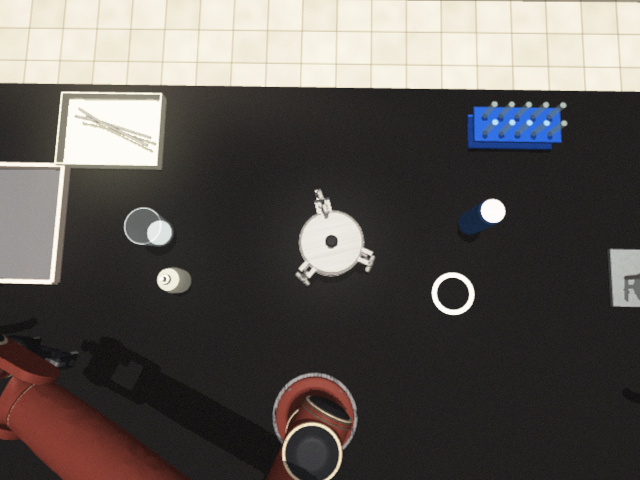

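View pics/scene0.png

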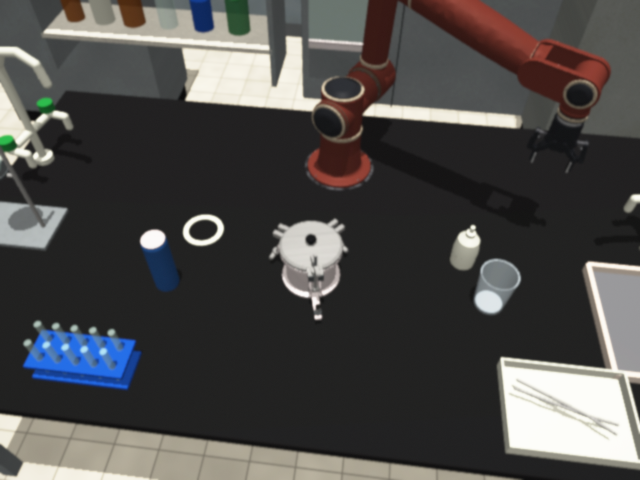

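Top: vessel centre at (331,242), with the done-up bolt pointing to (321,200), away from the robot. Scene: vessel at (311,245), bolt at (316,270). I'll enlarge both.

```bash
python3 - <<'E'
from h import *
out=[]
for n,(u,v) in (('top',(331,232)),('scene',(312,270))):
    I=np.load('pics/%s0.npz'%n)['I']; c=I[v-50:v+50,u-33:u+33] if 0 else I[v-55:v+55,u-40:u+40]
    c=cv2.resize(c,(400,550),interpolation=cv2.INTER_CUBIC); out.append(c)
cv2.imwrite('pics/crop1.png',np.hstack(out)[...,::-1])
# disc centre
z=np.load('pics/top0.npz'); P=cloud('top',z['D']); x=P[170:300,270:400].reshape(-1,3)
m=(abs(x[:,2]-.14)<.006); q=x[m]
print('n',m.sum(),cv2.minEnclosingCircle(q[:,:2].astype(np.float32)),q.mean(0))
print(onplane('top',331,241,.164),onplane('top',321,202,.16))
zs=np.load('pics/scene0.npz');Ps=cloud('scene',zs['D']);x=Ps[200:330,260:370].reshape(-1,3)
m=(abs(x[:,2]-.14)<.006); q=x[m]; print('scene lid',m.sum(),q.mean(0),cv2.minEnclosingCircle(q[:,:2].astype(np.float32)))
E
```

```text
n 3265 ((0.4687667787075043, -0.033745840191841125), 0.11194118112325668) [ 0.46306156 -0.0344941   0.13854836]
[ 0.46358737 -0.03514447  0.164     ] [ 0.56396375 -0.00774466  0.16      ]
scene lid 2327 [ 0.47246476 -0.03375428  0.13859878] ((0.4738401472568512, -0.03369617089629173), 0.11309986561536789)
```

View pics/crop1.png

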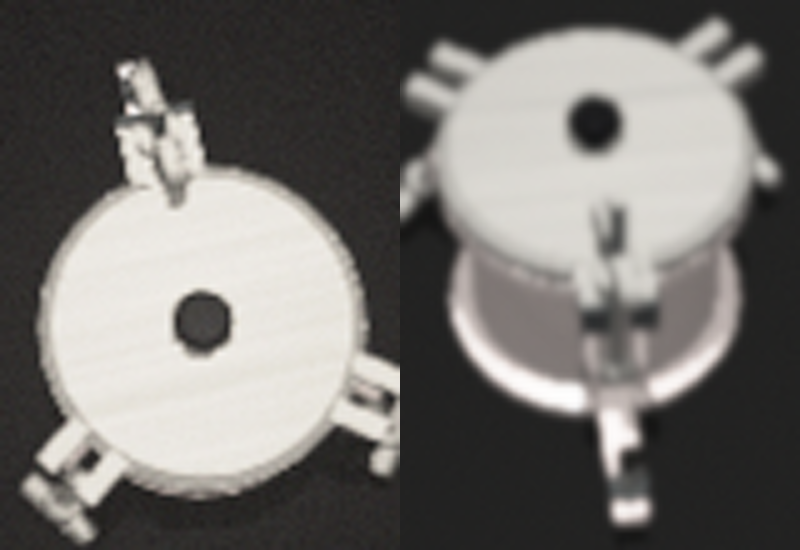

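```bash
python3 - <<'E'
from h import *
for n,r in (('top',(170,240,295,350)),('scene',(215,320,285,345))):
    z=np.load('pics/%s0.npz'%n); P=cloud(n,z['D'])[r[0]:r[1],r[2]:r[3]]
    print(n)
    for lo,hi in ((.148,.163),(.163,.185),(.185,.225)):
        m=(P[...,2]>lo)&(P[...,2]<hi)&(P[...,0]>.50)&(P[...,0]<.64); q=P[m]
        print(lo,m.sum());
        if 0<m.sum(): print(np.round(q[np.argsort(q[:,0])][::max(1,len(q)//14)],3).tolist())
    m=(P[...,2]>.03)&(P[...,2]<.1)&(P[...,0]>.55); q=P[m]; print('low',len(q),np.round(q[np.argsort(q[:,0])][::max(1,len(q)//12)],3).tolist())
z=np.load('pics/top0.npz'); P=cloud('top',z['D'])[185:225,305:345]
print((P[::2,::2,2]*1000).astype(int))
# lid rim fit both
E
```

```text
top
0.148 33
[[0.543, -0.011, 0.161], [0.551, -0.008, 0.159], [0.553, -0.005, 0.151], [0.555, -0.005, 0.152], [0.557, -0.0, 0.156], [0.558, -0.003, 0.153], [0.56, -0.0, 0.152], [0.561, -0.003, 0.151], [0.562, -0.0, 0.156], [0.563, -0.005, 0.153], [0.563, -0.021, 0.153], [0.565, 0.0, 0.153], [0.565, -0.021, 0.154], [0.566, -0.015, 0.153], [0.567, -0.003, 0.159], [0.568, -0.018, 0.154], [0.572, 0.0, 0.159]]
0.163 105
[[0.53, -0.016, 0.174], [0.534, -0.026, 0.169], [0.537, -0.021, 0.179], [0.54, -0.018, 0.18], [0.543, -0.016, 0.176], [0.547, -0.016, 0.178], [0.55, -0.011, 0.177], [0.553, -0.008, 0.175], [0.559, -0.01, 0.173], [0.568, -0.005, 0.175], [0.574, -0.0, 0.175], [0.578, 0.0, 0.178], [0.581, 0.003, 0.178], [0.583, -0.002, 0.177], [0.587, 0.005, 0.171]]
0.185 15
[[0.557, -0.011, 0.214], [0.557, -0.01, 0.202], [0.558, -0.01, 0.189], [0.558, -0.008, 0.198], [0.558, -0.013, 0.186], [0.559, -0.013, 0.208], [0.559, -0.008, 0.206], [0.56, -0.013, 0.193], [0.56, -0.013, 0.213], [0.561, -0.01, 0.211], [0.561, -0.008, 0.211], [0.562, -0.01, 0.216], [0.563, -0.008, 0.213], [0.563, -0.013, 
[... 3378 characters left out ...]
7  140  141  175  177  175  138  137
   134  133  131   -1   -6    0]
 [  -1    0   -6   -2    0   -3  137  139  137  135  175  172  138  137
   134  138  135  138  131  129]
 [  -1    1   -1    3    0  137  138  138  136  134  136  140  133  138
   141  137  137  135  138  136]
 [  -3    2   -5  135  136  135  140  141  140  138  137  135  136  139
   142  136  138  143  136  139]
 [   3   -1  132  136  141  139  136  139  132  139  139  135  140  141
   137  141  138  136  136  139]
 [  -1  131  139  136  139  135  140  135  139  136  140  137  140  141
   140  133  137  142  136  141]
 [ 133  135  138  139  136  138  134  141  139  137  138  136  138  137
   141  133  139  135  137  137]]
```

```bash
cat >> h.py <<'E'
def rows(target,yaw=None):
    "shift (cm, tool axes) and turn about tool z to put TCP at target, jaw-y at angle yaw"
    s=ctrl.get_obs(); M=R.from_rotvec(s['tool_rot']).as_matrix(); d=M.T@(np.array(target)-s['tool_pos'])*100
    print('shift cm',np.round(d,2),'tilt',np.round(M[:,2],3))
    y=np.arctan2(M[1,1],M[0,1]); print('yaw',round(y,3), 'turn', None if yaw is None else round(-(yaw-y),3))
E
python3 - <<'E'
from h import *
for n,r in (('top',(170,240,295,350)),('scene',(215,320,285,345))):
    z=np.load('pics/%s0.npz'%n); P=cloud(n,z['D'])[r[0]:r[1],r[2]:r[3]]
    m=(P[...,2]>.166)&(P[...,2]<.183)&(P[...,0]>.51)&(P[...,0]<.62); q=P[m][:,:2]
    w,V=np.linalg.eigh(np.cov(q.T)); a=V[:,1]*np.sign(V[0,1]); p=(q-q.mean(0))@a; t=(q-q.mean(0))@V[:,0]
    print(n,q.mean(0),'ang',np.arctan2(a[1],a[0]),p.min(),p.max(),t.std(),np.sqrt(w))
    a2=cv2.fitLine(q.astype(np.float32),cv2.DIST_HUBER,0,.001,.001).ravel(); print(np.arctan2(a2[1],a2[0]))
rows([.562,-.009,.30],-1.21)
E
```

```text
top [ 0.55900402 -0.01046527] ang 0.3772864538640725 -0.029845472739906426 0.03437866236725018 0.0034555438731372974 [0.00347295 0.02043062]
0.3852774
scene [ 0.57446474 -0.00720142] ang 0.4282723029470737 -0.04019659070894181 0.026159791346450544 0.003106185578363726 [0.00312321 0.019563  ]
0.44481486
shift cm [-53.76 -46.02  -4.71] tilt [-0.001 -0.002 -1.   ]
yaw 1.258 turn 2.468
```

jog_arm --pt "0 0 0 -2.69 -2.3 -0.47 1" --pt "0 0 0 -2.69 -2.3 -0.47 1" --pt "0 0 0 -2.69 -2.3 -0.47 1" --pt "0 0 0 -2.69 -2.3 -0.47 1" --pt "0 0 0 -2.69 -2.3 -0.47 1" --pt "0 0 0 -2.69 -2.3 -0.47 1" --pt "0 0 0 -2.69 -2.3 -0.47 1" --pt "0 0 0 -2.69 -2.3 -0.47 1" --pt "0 0 0 -2.69 -2.3 -0.47 1" --pt "0 0 0 -2.69 -2.3 -0.47 1" --grip_force 30

```text
t: 0.93
tool_pos: [0.3778, 0.2914, 0.3001]
tool_rot: [-0.489, -3.103, 0.0]
contact_force: [0.8, 0.3, 0.4]
opening: 0.0854
```

jog_arm --pt "0 0 0 -2.69 -2.3 0 1" --pt "0 0 0 -2.69 -2.3 0 1" --pt "0 0 0 -2.69 -2.3 0 1" --pt "0 0 0 -2.69 -2.3 0 1" --pt "0 0 0 -2.69 -2.3 0 1" --pt "0 0 0 -2.69 -2.3 0 1" --pt "0 0 0 -2.69 -2.3 0 1" --pt "0 0 0 -2.69 -2.3 0 1" --pt "0 0 0 -2.69 -2.3 0 1" --pt "0 0 0 -2.69 -2.3 0 1"

```text
t: 1.77
tool_pos: [0.5631, -0.0103, 0.2997]
tool_rot: [-0.49, -3.102, -0.0]
contact_force: [0.5, 0.8, 0.2]
opening: 0.0853
```

jog_arm --pt "0 0 0.122 0 0 0 1" --pt "0 0 0.122 0 0 0 1" --pt "0 0 0.122 0 0 0 1" --pt "0 0 0.122 0 0 0 1" --pt "0 0 0.122 0 0 0 1" --pt "0 0 0.122 0 0 0 1" --pt "0 0 0.122 0 0 0 1" --pt "0 0 0.122 0 0 0 1" --pt "0 0 0.122 0 0 0 1" --pt "0 0 0.122 0 0 0 1" --pt "0 0 0.122 0 0 0 1" --pt "0 0 0.122 0 0 0 1"

```text
t: 2.77
tool_pos: [0.5624, -0.0085, 0.2996]
tool_rot: [-2.443, -1.973, 0.001]
contact_force: [0.2, 0.3, 1.0]
opening: 0.0852
```

jog_arm --pt "0 0 0.122 0 0 0 1" --pt "0 0 0.122 0 0 0 1" --pt "0 0 0.122 0 0 0 1" --pt "0 0 0.122 0 0 0 1" --pt "0 0 0.122 0 0 0 1" --pt "0 0 0.122 0 0 0 1" --pt "0 0 0.122 0 0 0 1" --pt "0 0 0.122 0 0 0 1" --pt "0 0 0 0 0 0 1"

```text
t: 3.52
tool_pos: [0.5624, -0.0085, 0.2996]
tool_rot: [-3.083, -0.604, 0.002]
contact_force: [-0.5, -0.1, -0.0]
opening: 0.0855
```

```bash
python3 - <<'E'
from h import *
state(); rows([.5625,-.009,.182],-1.18)
I,D=vision.get_image('scene'); c=cv2.resize(I[160:310,230:400],(680,600),interpolation=cv2.INTER_CUBIC); cv2.imwrite('pics/s1.png',c[...,::-1])
E
```

```text
t 3.5167 pos [ 0.5624 -0.0085  0.2996] rot [-3.083e+00 -6.040e-01  2.000e-03] F [-0.5 -0.1 -0. ] open 0.08551825583107864 q [-0.148 -0.119  1.704  0.     1.558  1.036]
shift cm [1.000e-02 5.000e-02 1.176e+01] tilt [-0.001  0.    -1.   ]
yaw -1.184 turn -0.004
```

View pics/s1.png

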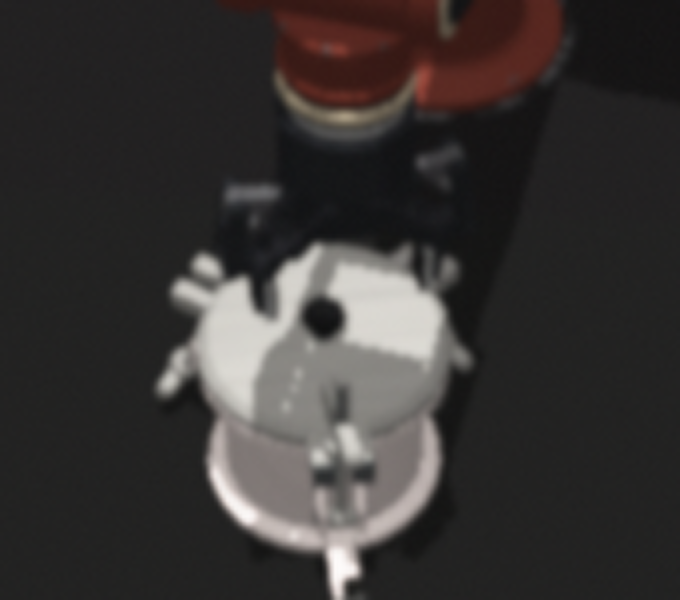

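The gripper is over the bolt with the jaws across the wings and nothing is in the way. Next I descend and close.

jog_arm --pt "0 0 0 0 0 3 1" --pt "0 0 0 0 0 3 1" --pt "0 0 0 0 0 3 1" --pt "0 0 0 0 0.05 2 1" --pt "0 0 0 0 0 0.7 0.4" --pt "0 0 0 0 0 0 0.4"

```text
t: 4.07
tool_pos: [0.5613, -0.0088, 0.1805]
tool_rot: [-3.08, -0.609, 0.008]
contact_force: [-1.1, 0.1, -0.8]
opening: 0.0637
```

jog_arm --pt "0 0 0 0 0 0 0" --pt "0 0 0 0 0 0 0" --pt "0 0 0 0 0 0 0" --pt "0 0 0 0 0 0 0" --pt "0 0 0 0 0 0 0" --pt "0 0 0 0 0 0 0" --grip_force 30

```text
t: 4.57
tool_pos: [0.5641, -0.0096, 0.1853]
tool_rot: [3.08, 0.607, 0.005]
contact_force: [0.9, -2.9, 5.1]
opening: 0.0111
```

```bash
python3 - <<'E'
from h import *
s=state(); print(s['wrist_torque'],s['dq'])
E
```

```text
t 4.5667 pos [ 0.5641 -0.0096  0.1853] rot [3.08  0.607 0.005] F [ 0.9 -2.9  5.1] open 0.011147377665972905 q [-1.490e-01 -4.200e-02  1.824e+00 -1.000e-03  1.356e+00  1.034e+00]
[-0.29950561 -0.13368381  0.00115329] [-6.07555563e-04  1.71836378e-03 -3.05258696e-04  6.31976228e-05
  4.07977399e-04 -2.12753895e-05]
```

jog_arm --pt "0 0 0 0 0 -0.2 0" --pt "0 0 -0.08 0 0 -0.02 0" --pt "0 0 -0.12 0 0 -0.02 0" --pt "0 0 -0.12 0 0 -0.02 0" --pt "0 0 -0.12 0 0 -0.02 0" --pt "0 0 -0.12 0 0 -0.02 0" --pt "0 0 0 0 0 0 0"

```text
t: 5.15
tool_pos: [0.5636, -0.0094, 0.1866]
tool_rot: [2.792, 1.437, 0.003]
contact_force: [4.4, -2.0, -0.8]
opening: 0.011
```

```bash
python3 - <<'E'
from h import *
s=state(); print(s['wrist_torque']); rows([.5625,-.009,.182],-1.18)
E
```

```text
t 5.15 pos [ 0.5636 -0.0094  0.1866] rot [2.792 1.437 0.003] F [ 4.4 -2.  -0.8] open 0.010996982437784308 q [-0.149 -0.044  1.823 -0.     1.36   0.472]
[-0.40227061 -0.80018458  0.10032356]
shift cm [-0.03 -0.12  0.46] tilt [ 0.002 -0.001 -1.   ]
yaw -0.62 turn 0.56
```

jog_arm --pt "0 0 -0.12 0 0 -0.025 0" --pt "0 0 -0.12 0 0 -0.025 0" --pt "0 0 -0.12 0 0 -0.025 0" --pt "0 0 -0.12 0 0 -0.025 0" --pt "0 0 -0.12 0 0 -0.025 0" --pt "0 0 -0.12 0 0 -0.025 0" --pt "0 0 -0.12 0 0 -0.025 0" --pt "0 0 -0.12 0 0 -0.025 0" --pt "0 0 -0.12 0 0 -0.025 0" --pt "0 0 -0.12 0 0 -0.025 0" --pt "0 0 -0.12 0 0 -0.025 0"

```text
t: 6.07
tool_pos: [0.5635, -0.0094, 0.1891]
tool_rot: [1.324, 2.847, 0.0]
contact_force: [3.8, -2.2, -0.3]
opening: 0.0109
```

jog_arm --pt "0 0 -0.12 0 0 -0.023 0" --pt "0 0 -0.12 0 0 -0.023 0" --pt "0 0 -0.12 0 0 -0.023 0" --pt "0 0 -0.12 0 0 -0.023 0" --pt "0 0 -0.12 0 0 -0.023 0" --pt "0 0 -0.12 0 0 -0.023 0" --pt "0 0 -0.12 0 0 -0.023 0" --pt "0 0 -0.12 0 0 -0.023 0" --pt "0 0 -0.12 0 0 -0.023 0"

```text
t: 6.82
tool_pos: [0.5634, -0.0096, 0.1912]
tool_rot: [-0.328, 3.123, -0.002]
contact_force: [4.3, -2.5, -1.5]
opening: 0.0111
```

```bash
python3 - <<'E'
from h import *
s=state(); print(s['wrist_torque']); rows([.5625,-.009,.182],-1.18)
E
```

```text
t 6.8167 pos [ 0.5634 -0.0096  0.1912] rot [-3.280e-01  3.123e+00 -2.000e-03] F [ 4.3 -2.5 -1.5] open 0.011090715662470276 q [-1.490e-01 -4.800e-02  1.819e+00 -1.000e-03  1.368e+00 -1.929e+00]
[-0.60410043 -0.69661768 -0.02682773]
shift cm [0.08 0.07 0.92] tilt [ 0.002 -0.001 -1.   ]
yaw 1.78 turn 2.96
```

jog_arm --pt "0 0 -0.12 0 0 -0.023 0" --pt "0 0 -0.12 0 0 -0.023 0" --pt "0 0 -0.12 0 0 -0.023 0" --pt "0 0 -0.12 0 0 -0.023 0" --pt "0 0 -0.12 0 0 -0.023 0" --pt "0 0 -0.12 0 0 -0.023 0" --pt "0 0 -0.12 0 0 -0.023 0" --pt "0 0 -0.12 0 0 -0.023 0" --pt "0 0 -0.12 0 0 -0.023 0" --pt "0 0 0 0 0 0 0"

```text
t: 7.65
tool_pos: [0.5635, -0.0096, 0.1933]
tool_rot: [-1.886, 2.512, -0.004]
contact_force: [5.0, -3.3, -1.1]
opening: 0.0108
```

```bash
python3 - <<'E'
from h import *
s=state(); print(s['wrist_torque']); rows([.5625,-.009,.182],-1.18)
E
```

```text
t 7.65 pos [ 0.5635 -0.0096  0.1933] rot [-1.886  2.512 -0.004] F [ 5.  -3.3 -1.1] open 0.010793981101740284 q [-1.490e-01 -5.000e-02  1.818e+00 -1.000e-03  1.372e+00 -3.007e+00]
[-0.65560271 -0.76764728  0.1240309 ]
shift cm [-0.03  0.12  1.13] tilt [ 0.002 -0.001 -1.   ]
yaw 2.859 turn 4.039
```

jog_arm --pt "0 0 0 0 0 0 0.6" --pt "0 0 0 0 0 0 0.6" --pt "0 0 0 0 0 0 0.6" --pt "0 0 0 0 0 -1.5 0.6" --pt "0 0 0 0 0 -1.5 0.6" --pt "0 0 0.12 0 0 0 0.6" --pt "0 0 0.12 0 0 0 0.6" --pt "0 0 0.12 0 0 0 0.6" --pt "0 0 0.12 0 0 0 0.6" --pt "0 0 0.12 0 0 0 0.6" --pt "0 0 0.12 0 0 0 0.6"

```text
t: 8.57
tool_pos: [0.5623, -0.0087, 0.2228]
tool_rot: [0.868, -3.018, -0.002]
contact_force: [-1.1, -1.2, -1.2]
opening: 0.0514
```

jog_arm --pt "0 0 0.12 0 0 0 0.6" --pt "0 0 0.12 0 0 0 0.6" --pt "0 0 0.12 0 0 0 0.6" --pt "0 0 0.12 0 0 0 0.6" --pt "0 0 0.12 0 0 0 0.6" --pt "0 0 0.12 0 0 0 0.6" --pt "0 0 0.12 0 0 0 0.6" --pt "0 0 0.12 0 0 0 0.6" --pt "0 0 0.12 0 0 0 0.6" --pt "0 0 0.12 0 0 0 0.6" --pt "0 0 0.12 0 0 0 0.6" --pt "0 0 0.12 0 0 0 0.6"

```text
t: 9.57
tool_pos: [0.5624, -0.0087, 0.2228]
tool_rot: [-1.337, -2.841, 0.0]
contact_force: [-0.9, -0.3, -0.0]
opening: 0.0516
```

jog_arm --pt "0 0 0.12 0 0 0 0.6" --pt "0 0 0.12 0 0 0 0.6" --pt "0 0 0.12 0 0 0 0.6" --pt "0 0 0.12 0 0 0 0.6" --pt "0 0 0.12 0 0 0 0.6" --pt "0 0 0.12 0 0 0 0.6" --pt "0 0 0.12 0 0 0 0.6" --pt "0 0 0.12 0 0 0 0.6" --pt "0 0 0 0 0 0 0.6"

```text
t: 10.32
tool_pos: [0.5624, -0.0087, 0.2228]
tool_rot: [-2.494, -1.908, 0.001]
contact_force: [1.3, 0.1, 0.6]
opening: 0.051
```

```bash
python3 - <<'E'
from h import *
state(); rows([.563,-.0095,.192],2.859-np.pi)
I,D=vision.get_image('scene'); c=cv2.resize(I[190:310,245:385],(700,600),interpolation=cv2.INTER_CUBIC); cv2.imwrite('pics/s2.png',c[...,::-1])
E
```

```text
t 10.3167 pos [ 0.5624 -0.0087  0.2228] rot [-2.494e+00 -1.908e+00  1.000e-03] F [1.3 0.1 0.6] open 0.051033211835661535 q [-0.148 -0.075  1.79   0.     1.427  0.117]
shift cm [-0.06  0.08  3.08] tilt [-0.001  0.001 -1.   ]
yaw -0.265 turn 0.018
```

View pics/s2.png

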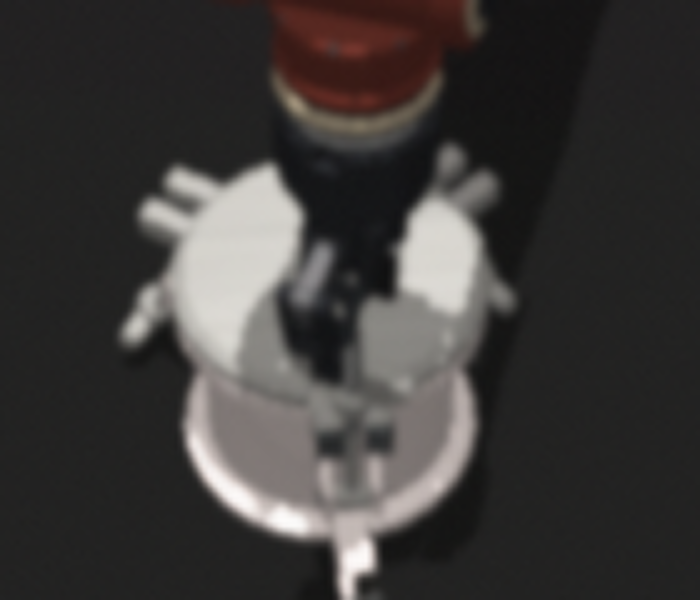

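The gripper is above the wings, turned back by half a turn. Next I regrip and turn 0.5 rad more.

jog_arm --pt "0 0 0.018 0 0.07 1.5 0.6" --pt "0 0 0 0 0 1.4 0.5" --pt "0 0 0 0 0 0 0" --pt "0 0 0 0 0 0 0" --pt "0 0 0 0 0 0 0" --pt "0 0 0 0 0 0 0" --pt "0 0 0 0 0 0 0"

```text
t: 10.95
tool_pos: [0.5636, -0.0093, 0.1937]
tool_rot: [2.509, 1.89, 0.0]
contact_force: [4.4, -0.4, -7.0]
opening: 0.0109
```

jog_arm --pt "0 0 -0.1 0 0 -0.02 0" --pt "0 0 -0.1 0 0 -0.02 0" --pt "0 0 -0.1 0 0 -0.02 0" --pt "0 0 -0.1 0 0 -0.02 0" --pt "0 0 -0.1 0 0 -0.02 0" --pt "0 0 0 0 0 0 0"

```text
t: 11.45
tool_pos: [0.5635, -0.0094, 0.1947]
tool_rot: [1.962, 2.454, -0.001]
contact_force: [4.0, -0.7, -7.8]
opening: 0.011
```

```bash
python3 - <<'E'
from h import *
s=state(); print(s['wrist_torque']); rows([.563,-.0095,.192],2.859-np.pi)
E
```

```text
t 11.45 pos [ 0.5635 -0.0094  0.1947] rot [ 1.962e+00  2.454e+00 -1.000e-03] F [ 4.  -0.7 -7.8] open 0.01102575888173277 q [-0.149 -0.05   1.815 -0.     1.377 -0.37 ]
[-0.2113893  -0.61624955  0.07175764]
shift cm [-0.   -0.05  0.27] tilt [-0. -0. -1.]
yaw 0.222 turn 0.505
```

Total turn is 4.53 rad plus the unknown starting turn, so the nut should be clear of any keeper. Next I release, lift, go to the inner side of the rod and shut the fingers.

jog_arm --pt "0 0 0 0 0 0 0.6" --pt "0 0 0 0 0 0 0.6" --pt "0 0 0 0 0 0 0.6" --pt "0 0 -0.035 0 0 -2.5 0.6" --pt "0 0 0 0 0 -2.5 0.6" --pt "0 0 0 0 0 -0.2 0.6" --pt "0 0 0 0 -2 0 0.3" --pt "0 0 0 0 -2 0 0" --pt "0 0 0 0 0 0 0" --pt "0 0 0 0 0 0 0" --pt "0 0 0 0 0 0 0" --pt "0 0 0 0 0 0 0"

```text
t: 12.45
tool_pos: [0.5253, -0.0192, 0.2474]
tool_rot: [1.921, 2.485, 0.001]
contact_force: [-0.0, -0.2, -0.4]
opening: -0.0001
```

```bash
python3 - <<'E'
from h import *
state(); rows([.563,-.0095,.221],.256)
I,D=vision.get_image('scene'); c=cv2.resize(I[190:310,245:385],(700,600),interpolation=cv2.INTER_CUBIC); cv2.imwrite('pics/s3.png',c[...,::-1])
E
```

```text
t 12.45 pos [ 0.5253 -0.0192  0.2474] rot [1.921e+00 2.485e+00 1.000e-03] F [-0.  -0.2 -0.4] open -0.00011042573107478253 q [-0.178 -0.184  1.848  0.     1.477 -0.433]
shift cm [-0.01  3.89  2.65] tilt [ 0.001  0.    -1.   ]
yaw 0.255 turn -0.001
```

View pics/s3.png

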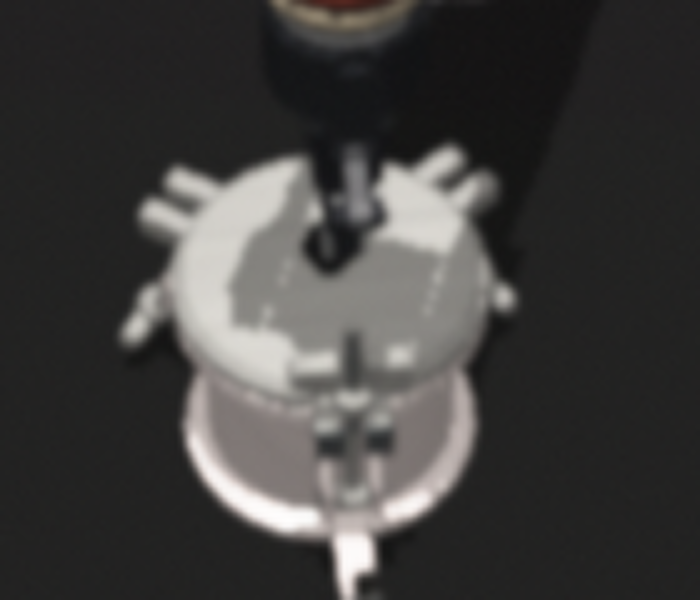

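The wings now lie across the slot at (350,360), raised, and the shut fingers are inward of the rod. Lower, then feel forward.

jog_arm --pt "0 0 0 0 0 2.4 0" --pt "0 0 0 0 1.5 0 0" --pt "0 0 0 0 0.3 0 0" --pt "0 0 0 0 0.3 0 0" --pt "0 0 0 0 0 0 0"

```text
t: 12.92
tool_pos: [0.546, -0.014, 0.224]
tool_rot: [1.92, 2.485, 0.001]
contact_force: [0.6, -0.6, 0.4]
opening: 0.0
```

jog_arm --pt "0 0 0 0 0.3 0 0" --pt "0 0 0 0 0.3 0 0" --pt "0 0 0 0 0 0 0"

```text
t: 13.17
tool_pos: [0.5514, -0.0126, 0.2239]
tool_rot: [1.92, 2.485, 0.001]
contact_force: [-1.1, 0.5, 1.1]
opening: -0.0001
```

jog_arm --pt "0 0 0 0 0.2 0 0" --pt "0 0 0 0 0.2 0 0" --pt "0 0 0 0 0 0 0"

```text
t: 13.42
tool_pos: [0.5552, -0.0115, 0.2237]
tool_rot: [1.92, 2.485, 0.001]
contact_force: [0.0, -1.1, 1.4]
opening: 0.0002
```

jog_arm --pt "0 0 0 0 0.2 0 0" --pt "0 0 0 0 0.2 0 0" --pt "0 0 0 0 0 0 0"

```text
t: 13.67
tool_pos: [0.559, -0.0105, 0.2233]
tool_rot: [1.921, 2.486, 0.0]
contact_force: [0.4, -0.1, 2.2]
opening: -0.0001
```

jog_arm --pt "0 0 0 0 0.2 0 0" --pt "0 0 0 0 0.2 0 0" --pt "0 0 0 0 0 0 0"

```text
t: 13.92
tool_pos: [0.5628, -0.0094, 0.223]
tool_rot: [-1.921, -2.486, -0.0]
contact_force: [-0.1, -0.3, 1.2]
opening: -0.0002
```

jog_arm --pt "0 0 0 0 0.2 0 0" --pt "0 0 0 0 0.2 0 0" --pt "0 0 0 0 0 0 0"

```text
t: 14.17
tool_pos: [0.5665, -0.0084, 0.2228]
tool_rot: [-1.921, -2.486, 0.0]
contact_force: [-0.0, -0.5, -0.1]
opening: -0.0
```

```bash
python3 - <<'E'
from h import *
state()
I,D=vision.get_image('scene'); c=cv2.resize(I[190:310,245:385],(700,600),interpolation=cv2.INTER_CUBIC); cv2.imwrite('pics/s4.png',c[...,::-1])
P=cloud('scene',D)[200:330,265:365].reshape(-1,3); q=P[(P[:,2]>.19)&(P[:,2]<.225)&(P[:,0]>.55)]; print(len(q),np.round(q[::max(1,len(q)//15)],3).tolist())
E
```

```text
t 14.1667 pos [ 0.5665 -0.0084  0.2228] rot [-1.921 -2.486  0.   ] F [-0.  -0.5 -0.1] open -4.4827606545902815e-05 q [-0.146 -0.065  1.781  0.     1.426 -0.401]
60 [[0.569, -0.018, 0.22], [0.572, 0.004, 0.215], [0.583, -0.009, 0.223], [0.579, 0.002, 0.22], [0.58, -0.01, 0.216], [0.578, -0.0, 0.215], [0.579, -0.012, 0.21], [0.58, -0.002, 0.212], [0.577, -0.015, 0.203], [0.581, -0.005, 0.21], [0.586, -0.004, 0.212], [0.588, -0.001, 0.212], [0.585, -0.006, 0.198], [0.588, -0.006, 0.199], [0.585, -0.004, 0.192]]
```

View pics/s4.png

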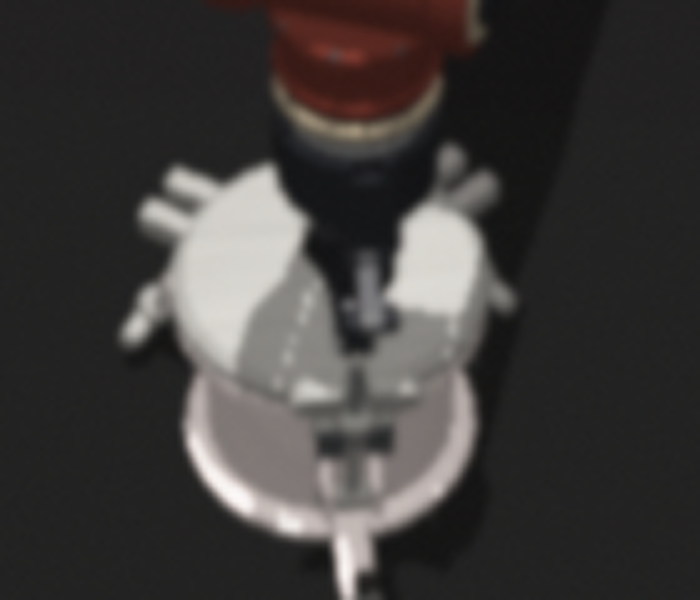

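Rod end has moved from x 0.563 to about 0.584 (roughly 0.15 rad) with under 1 N at the tool. I'll continue in small steps.

jog_arm --pt "0 0 0 0 0.2 0 0" --pt "0 0 0 0 0.2 0.05 0" --pt "0 0 0 0 0 0 0"

```text
t: 14.47
tool_pos: [0.5705, -0.0073, 0.2225]
tool_rot: [-1.921, -2.486, -0.0]
contact_force: [-1.3, -0.1, -0.8]
opening: 0.0003
```

jog_arm --pt "0 0 0 0 0.2 0.05 0" --pt "0 0 0 0 0.2 0.05 0" --pt "0 0 0 0 0 0 0"

```text
t: 14.72
tool_pos: [0.5746, -0.0063, 0.2218]
tool_rot: [1.921, 2.486, 0.001]
contact_force: [-0.5, 0.1, 0.3]
opening: 0.0003
```

jog_arm --pt "0 0 0 0 0.2 0.05 0" --pt "0 0 0 0 0.2 0.05 0" --pt "0 0 0 0 0 0 0"

```text
t: 14.97
tool_pos: [0.5785, -0.0053, 0.2208]
tool_rot: [1.921, 2.486, 0.001]
contact_force: [-0.1, -0.7, 0.1]
opening: 0.0001
```

jog_arm --pt "0 0 0 0 0.2 0.05 0" --pt "0 0 0 0 0.2 0.05 0" --pt "0 0 0 0 0 0 0"

```text
t: 15.22
tool_pos: [0.5823, -0.0043, 0.2198]
tool_rot: [1.921, 2.486, 0.001]
contact_force: [-0.2, -0.4, 0.1]
opening: -0.0003
```

jog_arm --pt "0 0 0 0 0.2 0.05 0" --pt "0 0 0 0 0.2 0.05 0" --pt "0 0 0 0 0.2 0.05 0" --pt "0 0 0 0 0 0 0"

```text
t: 15.55
tool_pos: [0.588, -0.0028, 0.218]
tool_rot: [1.921, 2.486, 0.0]
contact_force: [-0.9, -0.1, -0.3]
opening: 0.0004
```

jog_arm --pt "0 0 0 0 0.3 0.07 0" --pt "0 0 0 0 0.3 0.07 0" --pt "0 0 0 0 0.3 0.08 0" --pt "0 0 0 0 0 0 0"

```text
t: 15.88
tool_pos: [0.5967, -0.0005, 0.2154]
tool_rot: [-1.921, -2.486, 0.0]
contact_force: [0.6, -0.3, 0.1]
opening: -0.0001
```

Past the keeper at about 0.4 rad with no notable force. Continue along the arc.

jog_arm --pt "0 0 0 0 0.4 0.2 0" --pt "0 0 0 0 0.4 0.2 0" --pt "0 0 0 0 0.4 0.2 0" --pt "0 0 0 0 0.4 0.2 0" --pt "0 0 0 0 0.4 0.2 0" --pt "0 0 0 0 0.3 0.2 0" --pt "0 0 0 0 0 0 0"

```text
t: 16.47
tool_pos: [0.619, 0.0054, 0.2033]
tool_rot: [-1.92, -2.486, 0.0]
contact_force: [-0.7, -0.8, 0.2]
opening: -0.0
```

jog_arm --pt "0 0 0 0 0.4 0.3 0" --pt "0 0 0 0 0.4 0.3 0" --pt "0 0 0 0 0.4 0.3 0" --pt "0 0 0 0 0.4 0.3 0" --pt "0 0 0 0 0.4 0.3 0" --pt "0 0 0 0 0.1 0.1 0" --pt "0 0 0 0 0 0 0"

```text
t: 17.05
tool_pos: [0.6391, 0.0106, 0.1873]
tool_rot: [-1.92, -2.485, 0.001]
contact_force: [0.4, -0.8, 0.1]
opening: -0.0
```

```bash
python3 - <<'E'
from h import *
state()
I,D=vision.get_image('scene'); c=cv2.resize(I[190:330,245:400],(664,600),interpolation=cv2.INTER_CUBIC); cv2.imwrite('pics/s5.png',c[...,::-1])
E
```

```text
t 17.05 pos [0.6391 0.0106 0.1873] rot [-1.920e+00 -2.485e+00  1.000e-03] F [ 0.4 -0.8  0.1] open -4.8310845459694404e-05 q [-0.1    0.133  1.639  0.     1.37  -0.355]
```

View pics/s5.png

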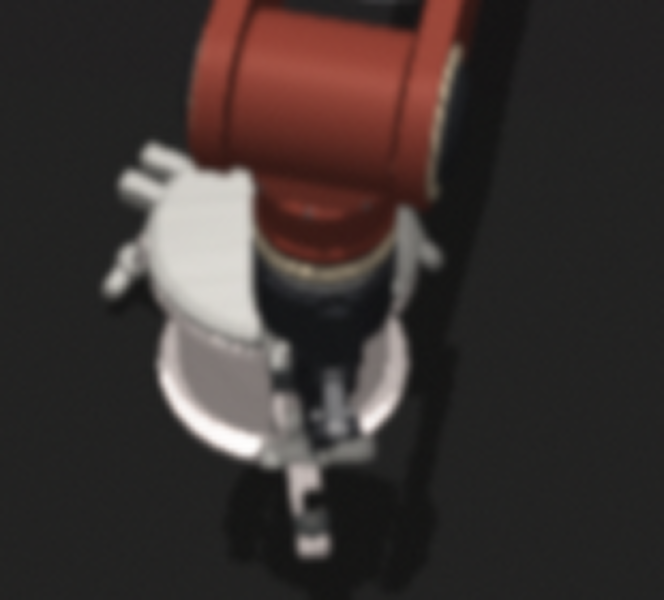

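```bash
python3 - <<'E'
from h import *
f=600/140.
s=ctrl.get_obs(); 
pc=lambda p:np.round((proj('scene',p)-[245,190])*f)
u=np.array([np.cos(.256),np.sin(.256)]); H=np.array([.563,-.0093])
print('tip',pc([*s['tool_pos'][:2],s['tool_pos'][2]-.022]))
for th in (.6,.8,1.,1.2):
    print(th,[pc([*(H+u*r*np.sin(th)),.07+r*np.cos(th)]) for r in (.07,.106,.119,.145)])
I,D=vision.get_image('scene'); P=cloud('scene',D)
for v in range(276,312,2): print(v,[tuple(np.round(P[v,x]*1000).astype(int)) for x in range(308,336,4)])
c=cv2.resize(I[260:330,285:355],(600,600),interpolation=cv2.INTER_CUBIC); cv2.imwrite('pics/s6.png',cv2.convertScaleAbs(c[...,::-1],alpha=1.5))
E
```

```text
tip [318. 436.]
0.6 [array([308., 418.]), array([313., 417.]), array([315., 417.]), array([319., 416.])]
0.8 [array([310., 442.]), array([317., 454.]), array([319., 458.]), array([324., 468.])]
1.0 [array([312., 464.]), array([319., 489.]), array([322., 498.]), array([328., 517.])]
1.2 [array([313., 485.]), array([321., 521.]), array([324., 534.]), array([330., 562.])]
276 [(np.int64(582), np.int64(-24), np.int64(146)), (np.int64(580), np.int64(-14), np.int64(146)), (np.int64(661), np.int64(5), np.int64(259)), (np.int64(678), np.int64(16), np.int64(283)), (np.int64(675), np.int64(25), np.int64(280)), (np.int64(656), np.int64(32), np.int64(256)), (np.int64(498), np.int64(30), np.int64(42))]
278 [(np.int64(586), np.int64(-24), np.int64(143)), (np.int64(582), np.int64(-14), np.int64(140)), (np.int64(662), np.int64(5), np.int64(252)), (np.int64(681), np.int64(17), np.int64(280)), (np.int64(675), np.int64(25), np.int64(274)), (np.int64(654), np.int64(32), np.int64(246)), (np.int64(496), np.int64(31), np.int64(31))]
280 [(np.int64(584), np.int64(-24), np.int64(132)), (np.int64(579), np.int
[... 4385 characters left out ...]
 np.int64(-2)), (np.int64(568), np.int64(39), np.int64(0))]
308 [(np.int64(580), np.int64(-25), np.int64(-3)), (np.int64(579), np.int64(-15), np.int64(-3)), (np.int64(620), np.int64(1), np.int64(63)), (np.int64(577), np.int64(7), np.int64(-2)), (np.int64(576), np.int64(18), np.int64(-2)), (np.int64(575), np.int64(29), np.int64(-1)), (np.int64(572), np.int64(40), np.int64(-3))]
310 [(np.int64(588), np.int64(-24), np.int64(-1)), (np.int64(585), np.int64(-14), np.int64(-4)), (np.int64(618), np.int64(1), np.int64(50)), (np.int64(609), np.int64(11), np.int64(38)), (np.int64(581), np.int64(19), np.int64(-4)), (np.int64(578), np.int64(29), np.int64(-6)), (np.int64(580), np.int64(40), np.int64(-2))]
```

View pics/s6.png

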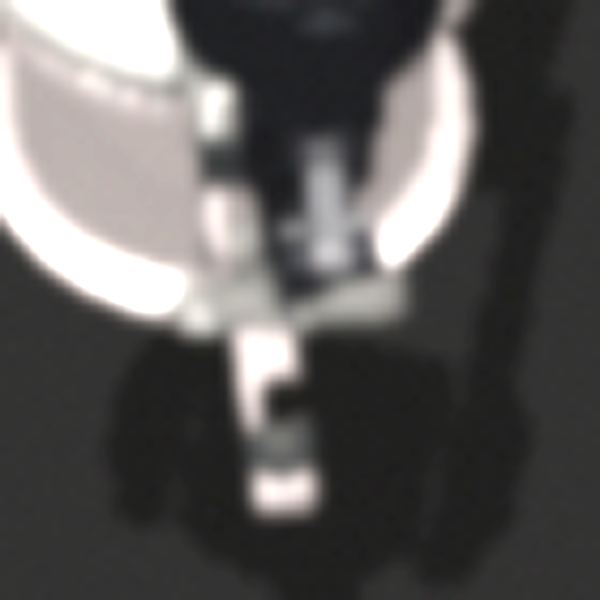

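Rod end is seen at (663, 15, 174) mm, which matches a swing of about 0.8 rad. Pad top is about 63–67 mm, so contact should come near level. I go over the rod end and press down from above.

jog_arm --pt "0 0 0 0 0 -1.5 0" --pt "0 0 0 0 1.7 0 0" --pt "0 0 0 0 1.8 0 0" --pt "0 0 0 0 0.2 0.7 0" --pt "0 0 0 0 0.2 0.7 0" --pt "0 0 0 0 0.2 0.7 0" --pt "0 0 0 0 0.2 0.7 0" --pt "0 0 0 0 0 0 0"

```text
t: 17.82
tool_pos: [0.679, 0.0213, 0.1719]
tool_rot: [-1.919, -2.483, 0.004]
contact_force: [-0.5, 0.9, -0.5]
opening: -0.0002
```

jog_arm --pt "0 0 0 0 0.3 0.6 0" --pt "0 0 0 0 0.3 0.5 0" --pt "0 0 0 0 0.3 0.5 0" --pt "0 0 0 0 0.2 0.5 0" --pt "0 0 0 0 0.2 0.5 0" --pt "0 0 0 0 0 0 0"

```text
t: 18.32
tool_pos: [0.6928, 0.0247, 0.1473]
tool_rot: [-1.92, -2.485, 0.002]
contact_force: [-1.2, -1.1, -1.0]
opening: -0.0001
```

jog_arm --pt "0 0 0 0 0.2 0.4 0" --pt "0 0 0 0 0.2 0.4 0" --pt "0 0 0 0 0.1 0.4 0" --pt "0 0 0 0 0.1 0.4 0" --pt "0 0 0 0 0 0 0"

```text
t: 18.73
tool_pos: [0.6987, 0.0262, 0.132]
tool_rot: [-1.92, -2.485, 0.001]
contact_force: [-0.7, 0.1, -0.8]
opening: 0.0004
```

```bash
python3 - <<'E'
from h import *
s=state(); f=600/140.
I,D=vision.get_image('scene'); c=cv2.resize(I[240:340,270:370],(600,600),interpolation=cv2.INTER_CUBIC); cv2.imwrite('pics/s7.png',cv2.convertScaleAbs(c[...,::-1],alpha=1.5))
P=cloud('scene',D)
u=np.array([np.cos(.256),np.sin(.256)]); H=np.array([.563,-.0093]); print('rad',(s['tool_pos'][:2]-H)@u,'lat',(s['tool_pos'][:2]-H)@[-u[1],u[0]])
for th in (1.,1.2,1.35,1.5): print(th,[np.round((proj('scene',[*(H+u*r*np.sin(th)),.07+r*np.cos(th)])-[270,240])*6) for r in (.07,.106,.145)])
E
```

```text
t 18.7333 pos [0.6987 0.0262 0.132 ] rot [-1.920e+00 -2.485e+00  1.000e-03] F [-0.7  0.1 -0.8] open 0.00042843260851682603 q [-0.069  0.317  1.522 -0.     1.304 -0.324]
rad 0.1402341044881561 lat -4.509497249961426e-05
1.0 [array([287., 350.]), array([297., 384.]), array([309., 424.])]
1.2 [array([289., 379.]), array([300., 429.]), array([313., 486.])]
1.35 [array([290., 398.]), array([301., 458.]), array([314., 527.])]
1.5 [array([290., 414.]), array([301., 483.]), array([314., 561.])]
```

View pics/s7.png

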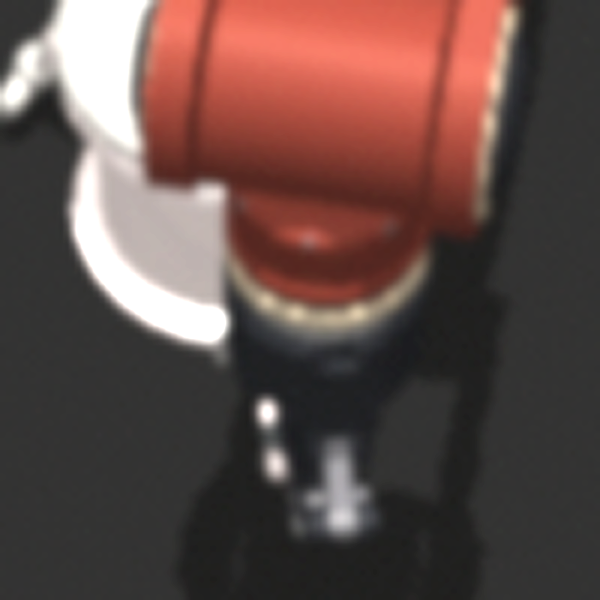

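The wings are not where a swing of 1.3 would put them, and there was no force, so the finger went down just outside the rod end. I back off, rise and re-measure.

jog_arm --pt "0 0 0 0 1.0 0 0" --pt "0 0 0 0 0 -2.7 0" --pt "0 0 0 0 0 -2.7 0" --pt "0 0 0 0 0 -2.7 0" --pt "0 0 0 0 -3 0 0" --pt "0 0 0 0 -2.5 0 0" --pt "0 0 0 0 0 0 0"

```text
t: 19.37
tool_pos: [0.6523, 0.0142, 0.2139]
tool_rot: [-1.921, -2.484, 0.003]
contact_force: [-0.1, -0.4, -0.8]
opening: 0.0002
```

```bash
python3 - <<'E'
from h import *
s=state()
u=np.array([np.cos(.256),np.sin(.256)]); H=np.array([.563,-.0093]); print('rad',(s['tool_pos'][:2]-H)@u)
I,D=vision.get_image('scene'); P=cloud('scene',D)
A=np.dstack([(P[...,:2]-H)@u,(P[...,:2]-H)@[-u[1],u[0]],P[...,2]])
m=(abs(A[...,1])<.05)&(A[...,0]>.03)&(A[...,0]<.17)&(A[...,2]>.06)&(A[...,2]<.24)
vv,uu=np.nonzero(m)
for v in range(vv.min(),vv.max()+1,2):
    k=uu[(vv==v)]; print(v,[(x,*np.round(A[v,x]*1000).astype(int).tolist()) for x in k[::3]])
c=cv2.resize(I[240:340,270:370],(600,600),interpolation=cv2.INTER_CUBIC); cv2.imwrite('pics/s8.png',cv2.convertScaleAbs(c[...,::-1],alpha=1.5))
E
```

```text
t 19.3667 pos [0.6523 0.0142 0.2139] rot [-1.921 -2.484  0.003] F [-0.1 -0.4 -0.8] open 0.0001786962921095499 q [-9.200e-02  1.440e-01  1.582e+00 -1.000e-03  1.418e+00 -3.460e-01]
rad 0.09237828485918041
281 [(np.int64(321), 99, 1, 237)]
283 [(np.int64(316), 104, -11, 239)]
285 [(np.int64(316), 105, -12, 233)]
287 [(np.int64(316), 95, -10, 210)]
289 [(np.int64(316), 99, -11, 208)]
291 [(np.int64(316), 101, -11, 203)]
293 [(np.int64(314), 62, -10, 138), (np.int64(317), 102, -8, 195), (np.int64(320), 105, -2, 198), (np.int64(323), 103, 6, 195)]
295 [(np.int64(307), 70, -29, 144), (np.int64(310), 71, -21, 144), (np.int64(313), 72, -14, 145), (np.int64(316), 70, -6, 140), (np.int64(319), 75, 0, 145), (np.int64(322), 80, 7, 153), (np.int64(325), 84, 14, 157), (np.int64(328), 83, 21, 153), (np.int64(331), 83, 29, 152)]
297 [(np.int64(306), 79, -32, 149), (np.int64(309), 83, -25, 154), (np.int64(312), 85, -18, 156), (np.int64(315), 85, -11, 154), (np.int64(318), 89, -4, 158), (np.int64(321), 82, 4, 147), (np.int64(324), 85, 11, 150), (np.int64(327), 86, 19, 150), (np.int64(330), 83, 26, 145)]
299 [(np.int64(306), 81, -32, 144), (np.int64(309), 86, -26, 149), (np.int64(312), 87, -18, 149), (np.int64(315), 86, -11, 147), (np.int64(318), 97, -5, 162), (np.int64(321), 104, 1, 171), (np.int64(324), 90, 11, 149), (np.int64(327), 89, 18, 146), (np.int64(330), 91, 25, 147)]
301 [(np.int64(319), 105, -4, 165)]
303 []
305 [(np.int64(315), 49, -6, 64), (np.int64(318), 52, 2, 67)]
307 [(np.int64(315), 60, -7, 71), (np.int64(318), 58, 1, 66)]
309 [(np.int64(316), 60, -5, 62)]
```

View pics/s8.png

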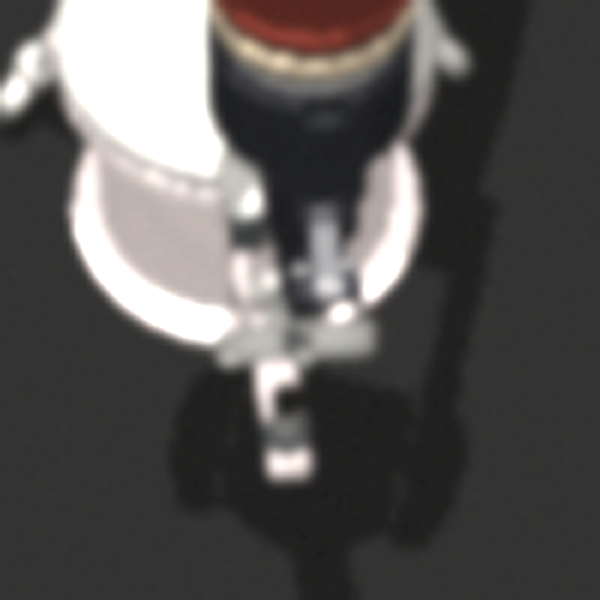

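Bolt still at about 0.82 rad (wing centre at radius 83, z 150 mm), and the finger is about ±11 mm thick. Redo it with the tool kept 3 mm inward of the rod's end.

jog_arm --pt "0 0 0 0 1.0 0 0" --pt "0 0 0 0 0 1.7 0" --pt "0 0 0 0 0.4 0.5 0" --pt "0 0 0 0 0.4 0.6 0" --pt "0 0 0 0 0.4 0.6 0" --pt "0 0 0 0 0.4 0.6 0" --pt "0 0 0 0 0 0 0"

```text
t: 20.0
tool_pos: [0.6833, 0.0218, 0.1743]
tool_rot: [1.918, 2.483, 0.006]
contact_force: [6.9, 0.6, 3.6]
opening: -0.0004
```

jog_arm --pt "0 0 0 0 0.3 0.6 0" --pt "0 0 0 0 0.3 0.5 0" --pt "0 0 0 0 0.3 0.5 0" --pt "0 0 0 0 0.2 0.5 0" --pt "0 0 0 0 0.2 0.5 0" --pt "0 0 0 0 0 0 0"

```text
t: 20.5
tool_pos: [0.692, 0.0247, 0.1453]
tool_rot: [-1.919, -2.483, 0.004]
contact_force: [0.1, 0.1, 0.0]
opening: -0.0001
```

```bash
cat >> h.py <<'E'
def look():
    s=state()
    u=np.array([np.cos(.256),np.sin(.256)]); H=np.array([.563,-.0093]); print('rad',(s['tool_pos'][:2]-H)@u)
    I,D=vision.get_image('scene'); P=cloud('scene',D)
    A=np.dstack([(P[...,:2]-H)@u,(P[...,:2]-H)@[-u[1],u[0]],P[...,2]])
    m=(abs(A[...,1])<.036)&(abs(A[...,1])>.018)&(A[...,0]>.03)&(A[...,0]<.17)&(A[...,2]>.04)&(A[...,2]<.16)
    q=A[m]; print('wing',len(q),np.round(np.median(q,0)*1000),'swing',np.arctan2(np.median(q[:,0]),np.median(q[:,2])-.07))
    return I,A
E
python3 -c "from h import *; look()"
```

```text
t 20.5 pos [0.692  0.0247 0.1453] rot [-1.919 -2.483  0.004] F [0.1 0.1 0. ] open -7.152076714237326e-05 q [-0.072  0.291  1.53  -0.     1.325 -0.327]
rad 0.13337910802203914
wing 72 [108. -23. 112.] swing 1.197971111564636
```

Swing is now about 1.2 and follows the finger. Continue slowly, watching for the rest.

jog_arm --pt "0 0 0 0 0.1 0.4 0" --pt "0 0 0 0 0.1 0.4 0" --pt "0 0 0 0 0.1 0.4 0" --pt "0 0 0 0 0.1 0.3 0" --pt "0 0 0 0 0 0 0"

```text
t: 20.97
tool_pos: [0.6967, 0.0256, 0.132]
tool_rot: [-1.92, -2.485, 0.001]
contact_force: [-1.0, -0.1, -0.3]
opening: -0.0
```

```bash
python3 -c "from h import *; look()"
```

```text
t 20.9667 pos [0.6967 0.0256 0.132 ] rot [-1.920e+00 -2.485e+00  1.000e-03] F [-1.  -0.1 -0.3] open -2.6273057991718572e-05 q [-0.07   0.312  1.527 -0.     1.303 -0.325]
rad 0.13822736385875936
wing 70 [112. -23. 102.] swing 1.2939363479184167
```

jog_arm --pt "0 0 0 0 0.05 0.2 0" --pt "0 0 0 0 0.05 0.2 0" --pt "0 0 0 0 0 0 0"

```text
t: 21.27
tool_pos: [0.6979, 0.0258, 0.1286]
tool_rot: [-1.921, -2.486, 0.0]
contact_force: [0.7, -0.1, -0.1]
opening: -0.0001
```

jog_arm --pt "0 0 0 0 0.05 0.2 0" --pt "0 0 0 0 0.05 0.2 0" --pt "0 0 0 0 0 0 0"

```text
t: 21.52
tool_pos: [0.6989, 0.0261, 0.1245]
tool_rot: [-1.921, -2.486, 0.0]
contact_force: [-0.2, -0.2, 0.7]
opening: -0.0001
```

jog_arm --pt "0 0 0 0 0.05 0.2 0" --pt "0 0 0 0 0.05 0.2 0" --pt "0 0 0 0 0 0 0"

```text
t: 21.77
tool_pos: [0.6998, 0.0264, 0.1204]
tool_rot: [-1.921, -2.486, 0.0]
contact_force: [-0.2, 0.1, -0.2]
opening: -0.0001
```

jog_arm --pt "0 0 0 0 0 0.2 0" --pt "0 0 0 0 0 0.2 0" --pt "0 0 0 0 0 0 0"

```text
t: 22.02
tool_pos: [0.6998, 0.0264, 0.1165]
tool_rot: [-1.921, -2.486, 0.0]
contact_force: [0.6, 0.1, 0.5]
opening: -0.0003
```

```bash
python3 -c "from h import *; look()"
```

```text
t 22.0167 pos [0.6998 0.0264 0.1165] rot [-1.921 -2.486  0.   ] F [0.6 0.1 0.5] open -0.00028369568389348615 q [-0.068  0.334  1.528  0.     1.28  -0.323]
rad 0.1413956609335548
wing 67 [114. -23.  89.] swing 1.4049762057126798
```

jog_arm --pt "0 0 0 0 0 0.2 0" --pt "0 0 0 0 0 0.2 0" --pt "0 0 0 0 0 0 0"

```text
t: 22.32
tool_pos: [0.6998, 0.0264, 0.1125]
tool_rot: [-1.921, -2.486, 0.0]
contact_force: [0.2, 0.4, 0.8]
opening: -0.0004
```

jog_arm --pt "0 0 0 0 0 0.2 0" --pt "0 0 0 0 0 0.2 0" --pt "0 0 0 0 0 0 0"

```text
t: 22.57
tool_pos: [0.6997, 0.0263, 0.1084]
tool_rot: [-1.921, -2.485, 0.001]
contact_force: [0.4, -0.0, -0.2]
opening: 0.0003
```

jog_arm --pt "0 0 0 0 0 0.15 0" --pt "0 0 0 0 0 0.15 0" --pt "0 0 0 0 0 0 0"

```text
t: 22.82
tool_pos: [0.6998, 0.0264, 0.1056]
tool_rot: [-1.921, -2.486, 0.0]
contact_force: [0.6, -0.3, 0.8]
opening: -0.0003
```

jog_arm --pt "0 0 0 0 0 0.15 0" --pt "0 0 0 0 0 0.15 0" --pt "0 0 0 0 0 0 0"

```text
t: 23.07
tool_pos: [0.6998, 0.0263, 0.1025]
tool_rot: [-1.921, -2.486, 0.0]
contact_force: [1.0, 0.3, 0.9]
opening: 0.0001
```

```bash
python3 -c "from h import *; look()"
```

```text
t 23.0667 pos [0.6998 0.0263 0.1025] rot [-1.921 -2.486  0.   ] F [1.  0.3 0.9] open 8.74890024290913e-05 q [-0.069  0.349  1.535 -0.     1.258 -0.324]
rad 0.14137714090067807
wing 68 [113. -23.  79.] swing 1.4921153050411158
```

jog_arm --pt "0 0 0 0 0 0.15 0" --pt "0 0 0 0 0 0.15 0" --pt "0 0 0 0 0 0 0"

```text
t: 23.37
tool_pos: [0.6998, 0.0263, 0.0996]
tool_rot: [-1.921, -2.486, 0.0]
contact_force: [0.5, -0.1, 0.5]
opening: -0.0001
```

jog_arm --pt "0 0 0 0 0 0.1 0" --pt "0 0 0 0 0 0.1 0" --pt "0 0 0 0 0 0 0"

```text
t: 23.62
tool_pos: [0.7, 0.0264, 0.098]
tool_rot: [1.921, 2.486, 0.0]
contact_force: [-0.2, 0.2, 0.4]
opening: -0.0002
```

jog_arm --pt "0 0 0 0 0 0.1 0" --pt "0 0 0 0 0 0.1 0" --pt "0 0 0 0 0 0 0"

```text
t: 23.87
tool_pos: [0.7002, 0.0263, 0.0969]
tool_rot: [1.921, 2.486, 0.0]
contact_force: [-1.5, 0.4, 4.3]
opening: -0.0003
```

```bash
python3 -c "from h import *; look()"
```

```text
t 23.8667 pos [0.7002 0.0263 0.0969] rot [1.921 2.486 0.   ] F [-1.5  0.4  4.3] open -0.0003325135394001204 q [-0.068  0.355  1.537 -0.     1.249 -0.323]
rad 0.14172208111239468
wing 65 [113. -24.  74.] swing 1.5320981908678073
```

Force jumped to 4.3 N with the motion lagging, so the rod is on its pad. One more millimetre to confirm, then lift off.

jog_arm --pt "0 0 0 0 0 0.1 0" --pt "0 0 0 0 0 0 0" --pt "0 0 0 0 0 0 0"

```text
t: 24.17
tool_pos: [0.7002, 0.0264, 0.0963]
tool_rot: [1.921, 2.486, 0.0]
contact_force: [-3.5, 0.6, 7.3]
opening: -0.0003
```

jog_arm --pt "0 0 0 0 0 -0.2 0" --pt "0 0 0 0 0 -0.3 0" --pt "0 0 0 0 0 -2 0" --pt "0 0 0 0 0 -3 0" --pt "0 0 0 0 0 -4 0" --pt "0 0 0 0 -3.5 -2 0" --pt "0 0 0 0 -4 0 0" --pt "0 0 0 0 -4 0 0" --pt "0 0 0 0 -4 0 0" --pt "0 0 0 0 0 0 0"

```text
t: 25.0
tool_pos: [0.5425, -0.0131, 0.2061]
tool_rot: [-1.918, -2.479, 0.008]
contact_force: [0.7, 0.2, -1.8]
opening: -0.0001
```

```bash
python3 - <<'E'
from h import *
I,A=look()
q=A[(abs(A[...,1])<.008)&(A[...,0]>.0)&(A[...,0]<.17)&(A[...,2]>.04)&(A[...,2]<.12)]
print(np.round(q[np.argsort(q[:,0])][::max(1,len(q)//15)]*1000).tolist())
c=cv2.resize(I[240:340,270:370],(600,600),interpolation=cv2.INTER_CUBIC); cv2.imwrite('pics/s9.png',cv2.convertScaleAbs(c[...,::-1],alpha=1.5))
E
```

```text
t 25.0 pos [ 0.5425 -0.0131  0.2061] rot [-1.918 -2.479  0.008] F [ 0.7  0.2 -1.8] open -6.047356322175529e-05 q [-1.610e-01 -1.050e-01  1.848e+00 -1.000e-03  1.408e+00 -4.140e-01]
rad -0.02074889501903912
wing 89 [112. -20.  76.] swing 1.521034943884713
[[0.0, 6.0, 78.0], [7.0, 8.0, 73.0], [10.0, 7.0, 74.0], [27.0, -0.0, 76.0], [43.0, 3.0, 71.0], [54.0, -4.0, 70.0], [60.0, -5.0, 61.0], [72.0, -4.0, 75.0], [85.0, 5.0, 75.0], [94.0, 1.0, 84.0], [98.0, 6.0, 76.0], [104.0, -8.0, 74.0], [111.0, -1.0, 80.0], [120.0, 0.0, 75.0], [128.0, -1.0, 78.0], [140.0, 2.0, 74.0]]
```

View pics/s9.png

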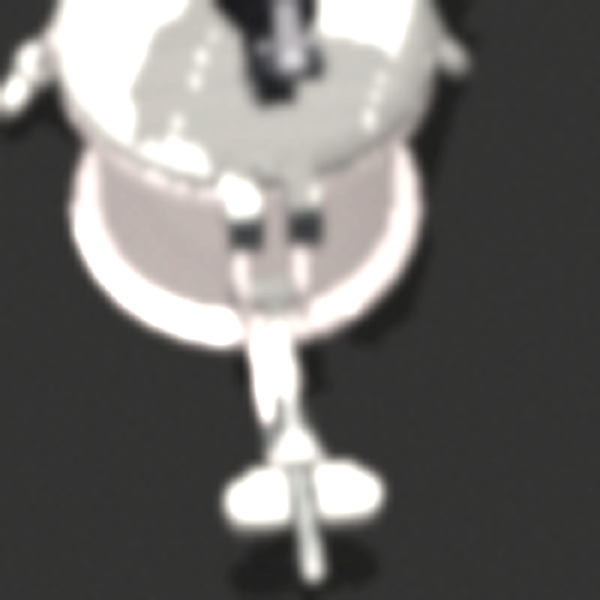

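The bolt lies level on the pad at (290,430)–(310,570) with the gripper clear above the lid. Settle, then hand in.

jog_arm --pt "0 0 0 0 0 -2 0" --pt "0 0 0 0 0 0 0" --pt "0 0 0 0 0 0 0" --pt "0 0 0 0 0 0 0"

```text
t: 25.38
tool_pos: [0.5509, -0.0127, 0.2299]
tool_rot: [1.92, 2.486, 0.001]
contact_force: [0.5, -0.3, -0.6]
opening: 0.0002
```

```bash
python3 -c "
from h import *
look(); print(ctrl.finish_job())"
```

```text
t 25.3833 pos [ 0.5509 -0.0127  0.2299] rot [1.920e+00 2.486e+00 1.000e-03] F [ 0.5 -0.3 -0.6] open 0.00023250872429824422 q [-0.158 -0.109  1.811  0.     1.439 -0.413]
rad -0.012592766955436614
wing 92 [112. -20.  75.] swing 1.5268205900871998
the job is handed in; nothing more can be done
None
```

I unscrewed the wing nut, swung the eyebolt out of the lug and lowered it onto the rest pad. I handed the job in at about 25.4 s of the 72 s allowed; no verdict was reported.

- **Nut:** I turned it about 4.53 rad in two grips, on top of its unknown starting turn. That is above the most it could have needed (4.4 rad).
- **Swing out:** I pushed at the bare rod end with the fingers shut. The bolt passed the keeper with under about 2 N at the tool.
- **Setting down:** Contact with the pad showed as 4.3 N and then 7.3 N on the tool, so I estimate about 14 N on the pad, and then I lifted off.

**Last checks:** The camera puts the swing at about 1.53 rad, unchanged between two looks after the release. The gripper is clear above the lid and its force reads about zero. I could not measure the remaining force on the pad directly. I did not re-check the bystander objects at the end, but the arm never worked near them.

**What went wrong:** My first push down from above missed the rod end because I had overestimated the finger thickness. I saw this in the picture, where the bolt was still at about 0.8 rad, and redid it. On the redo the fingers met the rod with a brief push of about 8 N in open air, well away from the lug and rest.

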